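# Tilt the display panel and lock the rework frame with its slipping wing handle

## Task

Turn the display panel in the rework frame towards the robot, near edge down, until it is fully against its stop. Then lock the frame: turn the black wing handle clockwise until the lock is tight and the handle slips, and stop there: let it slip visibly, about 10 to 20 degrees, and never more than 40. Leave the panel against its stop, let go of the handle, and leave the other things on the bench where they are.

Things in the scene. Friction and masses are not known exactly. Their poses are not given: they have to be found in the camera images.
- rig: rework frame, fixed to the bench: dark steel base plate 200 (x) by 400 (y) by 10 mm with two aluminium uprights 150 mm high at y = -128 and +128 mm carrying the panel, and the lock knob on a pedestal outside the -y upright. Origin on the bench, under the middle of the panel; x points away from the robot, y along the panel's long axis, z up.
- pivot (a point): middle of the panel's turning axis, 125 mm above the bench; the axis runs along this frame's y. Axes as rig.
- panel (a joint): angle of the panel about its long axis (rad): 0 level, grows as the edge near the robot goes down (the screen then faces the robot). Turns from -0.35 to a hard stop at +0.70, the working position. Stays where it is left; about 0.18 N m of friction (3 N at the near rail).
- rail_mid (a point): middle of the top face of the panel carrier's near rail: a flat aluminium bar 222 mm long, 26 mm wide, 12 mm thick, its middle line 60 mm from the turning axis on the robot's side and its top face 6 mm above the axis when level. The carrier is 146 mm by 222 mm with a black display module in it. x across the panel away from the robot, y along the rail, z out of the screen.
- screw (a joint): turn of the lock's steel collar, 60 mm across with a small dark pointer block on its rim, about the knob's axis (rad, clockwise seen from the handle end is positive). Starts at 0 to 0.5; at 1.00 the pointer meets the fixed steel lug and the lock is tight (hard stop). Turns with 0.06 N m of friction.
- wing (a joint): how far the wing handle has slipped on the collar (rad, clockwise positive), 0 at the start. Handle and collar turn as one until the collar is at its stop; from then the torque limiter in the handle slips at a steady 0.25 N m, in either direction, and keeps the slip it has made.
- wing_mid (a point): centre of the black wing handle of the lock: an upright bar 70 mm long, 16 mm thick and 42 mm high on the knob's axis, rounded edges; its foot is 21 mm below this point, 3 mm above the collar. z is the knob's axis pointing out of the knob; the axis leans 35 degrees (0.61 rad) from vertical towards the robot side of the rig. x runs along the 70 mm length of the bar, y across its 16 mm thickness.
- heatsink: bystander: finned aluminium heatsink 90 x 60 x 30 mm, origin under its middle
- tape: bystander: clear tape roll, 84 mm across, 20 mm high, origin under its middle
- driver: bystander: black-handled screwdriver 180 mm long lying along its x
- flask: bystander: white bottle with black cap, 56 mm across, 140 mm high, origin under its middle
- brush: bystander: brush with wooden handle 170 mm long lying along its x

How it is judged (in metres and radians):
On the way, in this order (a step that is already met when the one before it is completed fails the run):
1. the panel is turned fully to its stop, near edge down (value of joint panel above 0.64 rad), for 0.2 s.
2. the lock is tight and the handle has slipped, with the panel at its stop (value of joint panel above 0.64 rad and value of joint screw above 0.92 rad and value of joint wing above 0.07 rad), for 0.1 s.
At the end, for the whole second after the job is handed in: The panel is against its stop (angle above 0.64 rad, stop at 0.70), the lock collar is tight (above 0.92 rad, stop at 1.00), the handle has slipped by 0.07 to 0.70 rad (4 to 40 degrees), and all three are at rest (all of step 2 and value of joint wing below 0.7 rad and velocity of joint panel between -0.05 and 0.05 rad/s and velocity of joint screw between -0.05 and 0.05 rad/s and velocity of joint wing between -0.05 and 0.05 rad/s); the robot touches nothing.
It fails at once if the handle slips more than 40 degrees (over-run) (value of joint wing above 0.7 rad).
It fails at once if the lock is tightened until it slips while the panel is not at its stop (value of joint wing above 0.07 rad and value of joint panel below 0.6 rad).
It fails at once if another thing on the bench is moved more than 30 mm (distance of any of heatsink, tape, driver, flask, brush from where it was at the start of the episode above 0.03 m).
It also fails if it takes over 48 s, if anything falls off the work surface, if the arm or the gripper's body presses on something with over 40 N, if the wrist force passes 120 N, or if a joint passes its speed limit or range.

## Robot

A 6-joint arm with a two-finger parallel gripper is mounted at the origin on the work surface. World frame = base frame: x ahead of the robot, y to its left, z up, the work surface at z = 0. Lengths are in m, angles in degrees, forces in N, time in s.
With the tool pointing down it reaches from about 0.4 to 0.825 m from the base axis. Payload 7 kg.
Tool frame: the origin (TCP) lies at the very end of the fingers, on their centre line; the grasp point (between the pads) lies 19 mm behind it (grasp_offset is the x of the grasp point in the tool frame, in m); x points along the fingers, y is the direction in which the jaws open and shut, and the axes are right-handed (so a half turn about x gives the same grasp; the last joint's range is limited). The gripper opens to 88 mm and grips with 3 to 60 N. Pads are 19 mm wide; open, the fingers measure 130 mm over their backs; the gripper's body (78 mm by 193 mm) begins 47 mm behind the grasp point.
Start: joints at [91.622, 20.546, 0.682, 0, -70.136, -16.507], TCP at [0.173, 0.652, 0.227] pointing down, gripper open.
Joint ranges: [-176.03, 176.03], [-82.01, 121.73], [-58.28, 71.71], [-173.87, 95.51], [-174.79, -0.11], [-173.66, 173.66]. Speed limits (degrees/s): [136.94, 136.94, 172.46, 180, 180, 180].

## Interface

Orientations are given as [roll, pitch, yaw] about the fixed x, y, z axes, in that order (R = Rz(yaw) Ry(pitch) Rx(roll)).
In Python, from plant import get_obs, snapshot, close_job, grasp_offset gives the robot as it stands.
- The arm moves only by the tool carry_out, never from a script. Its argument "series" is a list that holds one entry, the list of rows, each a list of 6 numbers: the shift along the tool's x, y, z in mm, then the turn, a rotation vector about the tool's x, y, z in degrees. A call has 1 to 10 rows; each row is the pose to reach, as a shift and turn from the pose commanded when the call began, along the tool's axes at that moment; what a row does not reach only later rows make up. A row lasts 1/8 s, in which the tool goes at most 62.5 mm and 10.7 degrees, less where a joint would pass 70% of its speed; a pose out of reach is approached as far as the arm can. A call with a gripper value outside its range is refused whole. "hand" is the gripper's target within -1 to 1 (shut at 1, half-way at 0, fully open at -1), set as the call begins (left out, the last holds). The fingers move at their own pace and stop on an object; the grip force is fixed at half the most. Time passes only in rows, so rows that repeat a pose let the fingers close. It gives the time, the measured TCP pose, the force and the opening at its end, in the units of the state.
- get_obs(): the state, without advancing time (a new reading comes with each control period).
- snapshot(name): name is "side" or "top" or "wrist"; returns a dict with "color" (420x560x3 uint8, red, green, blue), "fx", "fy", "cx", "cy" (pixels), "eye" and "attitude" of the camera in the world. Camera axes: x right, y down, z forward; pixel columns grow to the right and rows downward; lengths in m; the calibration is good to about 2 mm. A picture is of the moment at which its call begins. There is no depth.
- close_job(): hands the job in, once; it reports no verdict.
The state is a dict: "clock": time; "joint_pos": joint angles; "qvel": joint speeds; "tau": joint torques, N m; "tool_pos": TCP position; "orientation": TCP orientation; "force": force on the tool from outside, world axes, zero at the start; "moment": the same for the moment, N m; "opening": finger opening in m.
Only numpy, scipy, OpenCV 4.12 (cv2) and the standard library are available. Lean on these libraries where they do the work, as an engineer would, in place of code of your own. Each camera call takes 0.05 s, during which the arm holds its last target.

## Working session

There is one attempt and no reset: what is moved stays moved. The work goes in short steps, Python scripts to look and compute and a tool call to move; the robot and the scene stay as the last step left them, time stands still between calls to the robot, and variables do not carry over. Pictures are saved under pics/ and viewed, and the job is handed in when it is done.

Besides the shell and the picture viewer there is one more tool, called after "Emit:" by a JSON object that holds its "op" and its "data". carry_out: Moves the arm, as the interface text tells. Its arguments: {"type":"object","properties":{"series":{"type":"array","items":{"type":"array","items":{"type":"array","items":{"type":"number"}}}},"hand":{"type":"number"}},"required":["series"]}

```bash
mkdir -p pics; ls; python3 - <<'E'
from plant import *
import cv2
print(get_obs(), grasp_offset)
for n in ["side","top","wrist"]:
    s=snapshot(n); cv2.imwrite(f"pics/{n}0.png",s["color"][:,:,::-1]); print(n,{k:v for k,v in s.items() if k!="color"})
E
```

```text
pics
{'clock': 0.0, 'joint_pos': array([ 9.16206244e+01,  2.05922673e+01,  6.32001084e-01, -2.11481779e-02,
       -7.01369658e+01, -1.65074925e+01]), 'qvel': array([-0.01420856,  0.03348239,  0.00757815, -0.03449052, -0.05491231,
        0.07964509]), 'tau': array([-2.41434309e-04, -5.82713091e+01,  2.93050611e+01,  6.99747384e+00,
        6.82278143e-03, -1.51419463e-04]), 'tool_pos': array([0.1733031 , 0.65183959, 0.22559661]), 'orientation': array([ 94.95347865,  89.90075568, -99.94059193]), 'force': array([-0.6699014 ,  0.33593979,  0.83347801]), 'moment': array([-0.00678901,  0.05561829, -0.04718378]), 'opening': 0.08763989157217227} -0.0188
side {'fx': 420.4704893642788, 'fy': 420.4704893642788, 'cx': 275.38665784088727, 'cy': 203.29387860877824, 'eye': array([ 0.42653549, -0.74132135,  0.96711396]), 'attitude': array([-138.50277075,    0.75980969,   -9.13886317])}
top {'fx': 411.04155754963256, 'fy': 411.04155754963256, 'cx': 283.13740830538023, 'cy': 211.31111949076973, 'eye': array([0.37843756, 0.03958226, 1.01993513]), 'attitude': array([-1.70043918e+02, -6.27578053e-02, -8.96470974e+01])}
wrist {'fx': 317.94093893716166, 'fy': 317.94093893716166, 'cx': 276.72876783958446, 'cy': 212.51615750698377, 'eye': array([0.24322008, 0.63307482, 0.3828491 ]), 'attitude': array([ 1.64537720e+02, -4.80412856e-02, -1.04838446e+02])}
```

View pics/side0.png

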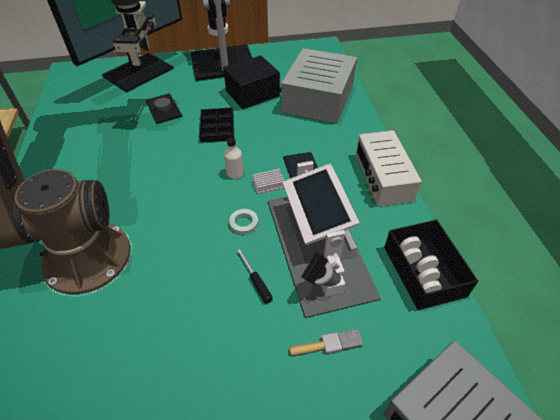

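View pics/top0.png

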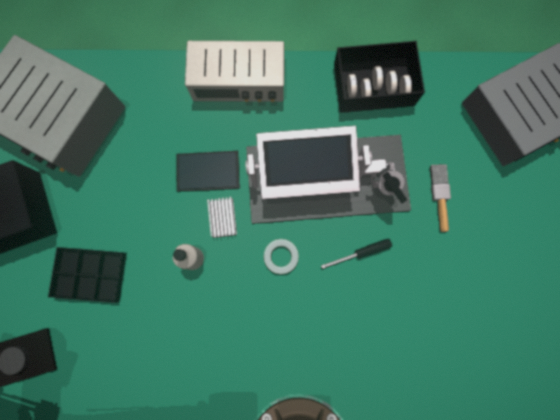

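View pics/wrist0.png

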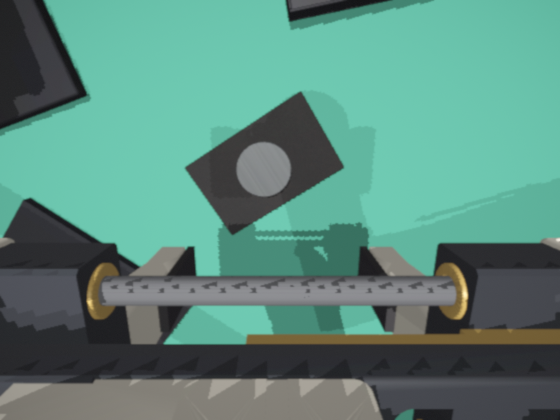

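The side view shows the rig at about (325,240) and the wing at (318,268). The top view shows the base plate with corners near (248,140), (403,137), (409,210) and (251,221), and the wing near (392,183). I'll enlarge both.

```bash
cat > h.py <<'E'
import numpy as np, cv2
from scipy.spatial.transform import Rotation as R
from plant import *
def proj(s,P):
    Rc=R.from_euler('xyz',s["attitude"],degrees=True).as_matrix()
    p=(np.atleast_2d(P)-s["eye"])@Rc
    return np.c_[s["fx"]*p[:,0]/p[:,2]+s["cx"], s["fy"]*p[:,1]/p[:,2]+s["cy"]]
def back(s,uv,z):
    Rc=R.from_euler('xyz',s["attitude"],degrees=True).as_matrix()
    uv=np.atleast_2d(uv); d=np.c_[(uv[:,0]-s["cx"])/s["fx"],(uv[:,1]-s["cy"])/s["fy"],np.ones(len(uv))]@Rc.T
    return s["eye"]+d*((z-s["eye"][2])/d[:,2])[:,None]
def crop(s,name,x0,y0,w,h,k):
    im=s["color"][y0:y0+h,x0:x0+w,::-1]
    cv2.imwrite(f"pics/{name}.png",cv2.resize(im,None,fx=k,fy=k,interpolation=cv2.INTER_CUBIC))
E
python3 - <<'E'
from h import *
s=snapshot("side"); t=snapshot("top")
crop(s,"sc1",260,150,130,170,3.5); crop(t,"tc1",235,115,190,120,4)
print(back(t,[(248,140),(403,137),(409,210),(251,221)],.01))
print(back(s,[(269,199),(306,313),(380,298)],.01))
E
```

```text
[[ 0.74141034  0.13111101  0.01      ]
 [ 0.75212348 -0.26813894  0.01      ]
 [ 0.5610415  -0.27466306  0.01      ]
 [ 0.53077921  0.1192481   0.01      ]]
[[ 0.53197778  0.11742525  0.01      ]
 [ 0.56553204 -0.2728902   0.01      ]
 [ 0.75812417 -0.26354061  0.01      ]]
```

View pics/sc1.png

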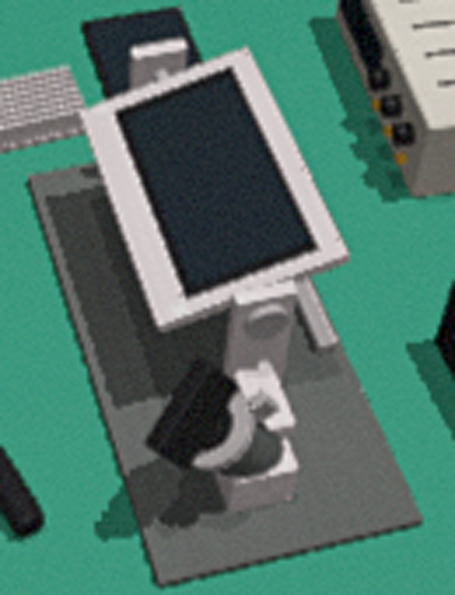

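View pics/tc1.png

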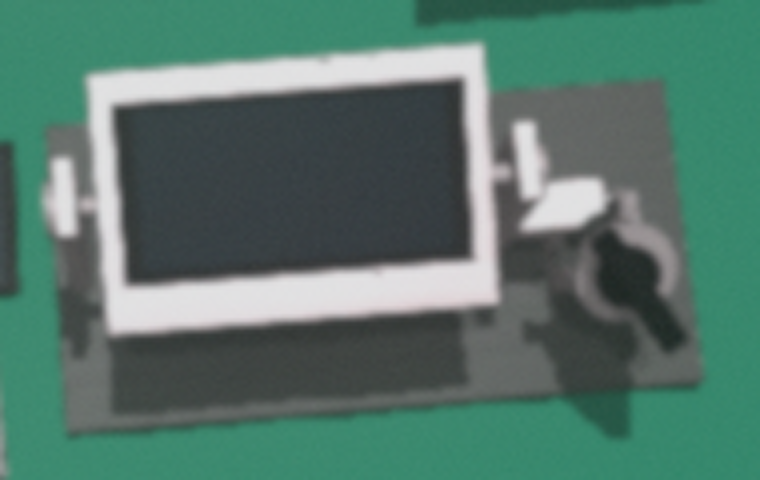

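```bash
python3 - <<'E'
from h import *
s=snapshot("side"); t=snapshot("top")
c=back(t,[(246.25,147),(401.25,135),(411,210.75),(251.75,223.75)],.01)
print(c.round(4)); print([np.linalg.norm(c[i]-c[(i+1)%4]).round(4) for i in range(4)])
f=lambda a,b:(260+a/3.5,150+b/3.5)
d=back(s,[f(28,178),f(160,585),f(420,522)],.01)
print(d.round(4),np.linalg.norm(d[0]-d[1]),np.linalg.norm(d[2]-d[1]))
for n,p in [("top",c),("side",d)]:
    v=(p[0]-p[1]) if n=="side" else (p[0]-p[1]+p[3]-p[2]); print(n,np.degrees(np.arctan2(v[1],v[0]))-90)
g=lambda a,b:(235+a/4,115+b/4)
u=back(t,[g(50,158),g(75,158),g(78,236),g(57,236), g(514,122),g(537,121),g(545,197),g(521,200)],.15)
print("uprights",u.round(4),u[:4].mean(0),u[4:].mean(0))
# panel corners
p=[g(88,75),g(484,44),g(498,303),g(108,334)]
for z in (.10,.125,.15): print(z,back(t,p,z).round(4).tolist())
E
```

```text
[[ 0.7226  0.1352  0.01  ]
 [ 0.7575 -0.2639  0.01  ]
 [ 0.5592 -0.2796  0.01  ]
 [ 0.5239  0.1173  0.01  ]]
[np.float64(0.4006), np.float64(0.199), np.float64(0.3984), np.float64(0.1995)]
[[ 0.5278  0.1104  0.01  ]
 [ 0.5626 -0.2836  0.01  ]
 [ 0.7571 -0.2666  0.01  ]] 0.395468711053663 0.19526058230882043
top 5.040680546928897
side 5.040259130414498
uprights [[ 0.6577  0.1188  0.15  ]
 [ 0.6577  0.1051  0.15  ]
 [ 0.6135  0.1026  0.15  ]
 [ 0.6134  0.1141  0.15  ]
 [ 0.68   -0.1372  0.15  ]
 [ 0.6807 -0.15    0.15  ]
 [ 0.6372 -0.153   0.15  ]
 [ 0.6354 -0.1398  0.15  ]] [0.63556068 0.11013959 0.15      ] [ 0.65832066 -0.14501927  0.15      ]
0.1 [[0.7246, 0.1021, 0.1], [0.7453, -0.131, 0.1], [0.5889, -0.1352, 0.1], [0.5693, 0.088, 0.1]]
0.125 [[0.7152, 0.1004, 0.125], [0.7353, -0.1264, 0.125], [0.5832, -0.1305, 0.125], [0.5641, 0.0867, 0.125]]
0.15 [[0.7058, 0.0987, 0.15], [0.7254, -0.1218, 0.15], [0.5775, -0.1257, 0.15], [0.559, 0.0854, 0.15]]
```

```bash
python3 - <<'E'
from h import *
from scipy.optimize import least_squares
s=snapshot("side"); t=snapshot("top")
g=lambda a,b:(235+a/4,115+b/4); f=lambda a,b:(260+a/3.5,150+b/3.5)
Rr=R.from_euler('z',5.05,degrees=True).as_matrix(); o=np.array([.6469,-.0174,0])
pt=np.array([g(88,75),g(484,44),g(498,303),g(108,334)])
ps=np.array([f(82,115),f(160,325),f(350,258),f(245,48)])
def cor(q):
    P=[]
    for x,y in [(73,111),(73,-111),(-73,-111),(-73,111)]:
        # q>0: near edge (x<0) goes down
        P.append([x*np.cos(q)-6*np.sin(q), y, 125+x*np.sin(q)+6*np.cos(q)])
    return np.array(P)/1000@Rr.T+o
def res(v):
    C=cor(v[0])+[v[1],v[2],0]
    return np.r_[(proj(t,C)-pt).ravel(),(proj(s,C)[[3,2,1,0]]-ps).ravel()]
r=least_squares(res,[0,0,0]); print(np.degrees(r.x[0]),r.x,r.fun.reshape(-1,2).round(1))
crop(t,"tk",370,150,50,60,10); crop(s,"sk",295,245,60,60,10)
E
```

```text
14.906687639826675 [ 0.26017078  0.00188752 -0.00113121] [[ 0.3 -0.8]
 [ 0.5 -0.7]
 [ 1.1 -0.3]
 [ 0.8 -0.2]
 [-1.4 -1.3]
 [-1.1 -0.1]
 [-0.4 -1.6]
 [ 0.2 -0.7]]
```

View pics/tk.png

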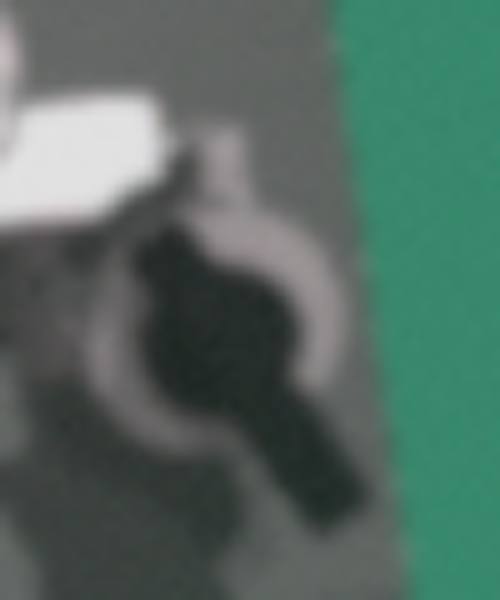

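View pics/sk.png

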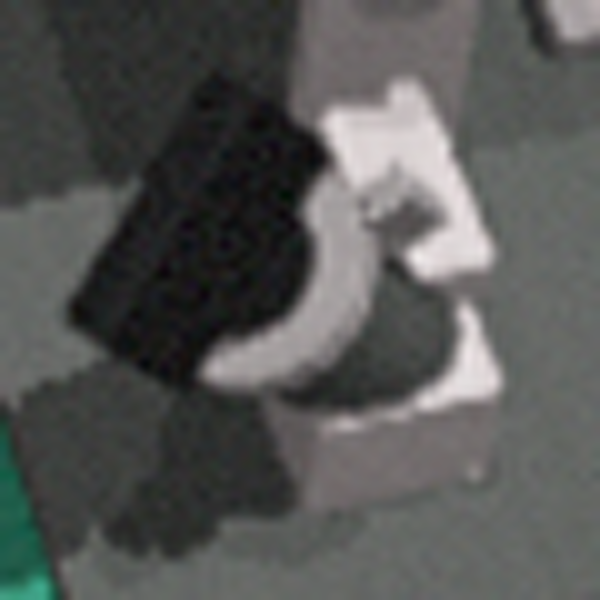

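```bash
cat > fit.py <<'E'
from h import *
from scipy.optimize import minimize
K=6
Rr=R.from_euler('z',5.05,degrees=True).as_matrix(); o=np.array([.6469+.001,-.0174-.0005,0])
lean=R.from_euler('y',-35,degrees=True).as_matrix()
def frame(a): return Rr@lean@R.from_euler('z',a).as_matrix()
def pts(c,a):
    P=[]
    for x in (-35,35):
        for y in (-8,8):
            for z in (-21,21):
                for d in np.eye(3)*3: # rounded edges r=3
                    P.append(np.array([x,y,z])-np.sign([x,y,z])*(3-d))
    return np.array(P)/1000@frame(a).T+c
def hub(c,a,r,h):
    th=np.linspace(0,2*np.pi,30); 
    return np.vstack([np.c_[r*np.cos(th),r*np.sin(th),0*th+z] for z in (-24,-24+h)])/1000@frame(a).T+c
def mask(s,box,thr):
    x0,y0,w,h=box; im=s["color"][y0:y0+h,x0:x0+w].astype(np.float32).max(2)
    return cv2.resize(im,None,fx=K,fy=K,interpolation=cv2.INTER_CUBIC)
def hullm(s,box,Ps):
    x0,y0,w,h=box; m=np.zeros((h*K,w*K),np.uint8)
    for P in Ps:
        uv=(proj(s,P)-[x0,y0]+.5)*K-.5
        cv2.fillConvexPoly(m,np.round(cv2.convexHull((uv*16).astype(np.float32))).astype(np.int32),1,shift=4)
    return m
E
python3 - <<'E'
from h import *
s=snapshot("side"); t=snapshot("top")
print(s["color"].max(2)[245:295:2,298:350:2]); print(t["color"].max(2)[165:206:2,376:412:2])
E
```

```text
[[ 62  51  44  42  53  45  40  45  49  47  49  50  51  55 100 112  99  93
   91  93  94 111 112  86  85  52]
 [ 65  48  45  48  47  59  49  51  48  47  48  49  48  53 109 111 113 109
  109 109 110 118 102  87  91  48]
 [ 62  64  47  47  46  47  48  44  51  41  46  52  43  69 111 110 110 113
  110 111 112 114  92  84  86  57]
 [ 60  65  38  49  45  53  47  49  48  47  50  48  46  83 115 112 113 111
  111 110 113 113  88  92  87  88]
 [ 65  64  45  47  52  49  47  49  47  26  42  50  54  89 115 109 110 107
  164 168 109 111  89  88  89  89]
 [ 63  65  58  45  46  47  47  51  31  27  33  34  32 102 106 147 146 144
  199 198 131 108  92  89  88  90]
 [ 63  62  59  53  49  45  43  50  22  35  38  21  22  46 116 226 203 205
  199 206 209  98  87  92  91  90]
 [ 64  66  66  47  46  49  46  30  33  32  32  26  19  25  27 197 218 220
  217 219 222 108  96  96  95 107]
 [ 63  61  65  52  53  50  41  30  27  40  23  26  26  22  22 123 221 220
  177 218 223 177 100 108 105  98]
 [ 60  62  74  77  57  80  31  25  34  27  24  20  25  17  99 159 198 164
  160 162 217 222 104 107 107 104]
 [111 105 
[... 2501 characters left out ...]
122 129 103 102 119 137]
 [ 58  65  97 103  91  58  44  42  42  47  45  47  79 101  99 100 119 135]
 [ 56  57  71  95 101  91  70  60  52  46  46  44  50  79  99 100 118 134]
 [ 55  55  60  72  91 100  96  84  77  61  48  46  43  61  91 100 109 133]
 [ 62  58  58  56  61  71  74  69  75  79  56  44  46  49  72  96 106 130]
 [ 65  61  61  57  57  57  56  57  60  83  75  49  44  46  53  79 107 132]
 [ 65  66  66  63  62  58  57  55  58  75  88  71  48  45  49  68 102 127]
 [ 65  64  65  66  63  62  57  56  56  74  92  93  62  50  65  84 103 122]
 [ 68  67  64  66  65  66  62  56  60  79  90  99  89  81  94 100 103 122]
 [ 66  66  66  67  64  64  65  63  76  87  92  99 101 100 100 100 104 125]]
```

```bash
cat > dofit.py <<'E'
from fit import *
import sys
def run(tag,a0s,hubon=True,c0=None):
    s=snapshot("side"); t=snapshot("top")
    bs=(292,242,65,65); bt=(368,150,52,62)
    ms=(mask(s,bs,0)<40).astype(np.uint8)
    mm=cv2.GaussianBlur(mask(s,bs,0),(0,0),2); ms=(mm<39).astype(np.uint8)
    mt=(cv2.GaussianBlur(mask(t,bt,0),(0,0),1)<60).astype(np.uint8)
    # keep the component at image centre
    def big(m):
        m=cv2.morphologyEx(m,cv2.MORPH_OPEN,np.ones((13,13)))
        n,l,st,_=cv2.connectedComponentsWithStats(m); ctr=[(st[i,4] if st[i,4]<0.3*m.size else 0) for i in range(1,n)]
        return (l==1+int(np.argmax(ctr))).astype(np.uint8)
    ms=big(ms)
    # exclude the shadow on top mask: only within 25px*K of centre-col bottom left dropped
    def cost(v,w=(1,1)):
        c=v[:3]; a=v[3]
        Bs=hullm(s,bs,[pts(c,a)]); Bt=hullm(t,bt,[pts(c,a),hub(c,a,v[4]*1000,v[5]*1000)])
        e1=(Bs^ms).sum()/ms.sum(); e2=(Bt^mt).sum()/mt.sum()
        return w[0]*e1+w[1]*e2
    best=None
    for a0 in a0s:
        c0_=back(s,[(314.5,268)],.10)[0] if c0 is None else c0
        v0=np.r_[c0_,a0,.017,.02]
        sim=[v0]+[v0+d for d in np.diag([.01,.01,.02,.3,.004,.01])]
        r=minimize(cost,v0,method="Nelder-Mead",options=dict(initial_simplex=sim,maxiter=600,xatol=1e-5,fatol=1e-4))
        if best is None or r.fun<best.fun: best=r
        print(a0,r.fun.round(3),r.x.round(4))
    v=best.x; c=v[:3]
    print("best",best.fun,v.round(4),"deg",np.degrees(v[3]),"rig pos",(Rr.T@(c-o)).round(4))
    for n,im,b,B,m in (("s",s,bs,hullm(s,bs,[pts(c,v[3])]),ms),("t",t,bt,hullm(t,bt,[pts(c,v[3]),hub(c,v[3],v[4]*1000,v[5]*1000)]),mt)):
        x0,y0,w,h=b; I=cv2.resize(im["color"][y0:y0+h,x0:x0+w,::-1],None,fx=K,fy=K,interpolation=cv2.INTER_CUBIC).copy()
        for M,col in ((B,(0,0,255)),(m,(0,255,255))):
            cs,_=cv2.findContours(M,cv2.RETR_EXTERNAL,cv2.CHAIN_APPROX_NONE); cv2.drawContours(I,cs,-1,col,1)
        if n=="s": J=I
        else: 
            H=max(I.shape[0],J.shape[0]); q=lambda X:cv2.copyMakeBorder(X,0,H-X.shape[0],0,0,cv2.BORDER_CONSTANT)
            cv2.imwrite(f"pics/{tag}.png",np.hstack([q(J),q(I)]))
    return v
if __name__=="__main__": run("fit1",[0.2,.6,1.0,-.5,2.])
E
python3 dofit.py
```

```text
0.2 0.546 [ 0.5955 -0.211   0.1109  0.6174  0.0159  0.0082]
0.6 0.594 [ 0.5963 -0.2104  0.1099  0.6108  0.0149  0.0257]
1.0 0.598 [ 0.5964 -0.2104  0.1099  0.6117  0.0149  0.0272]
-0.5 0.69 [ 0.5957 -0.2107  0.1105  0.6073  0.005   0.0346]
2.0 0.69 [ 0.5957 -0.2105  0.1099  3.7377  0.0039  0.0062]
best 0.5458354267685391 [ 0.5955 -0.211   0.1109  0.6174  0.0159  0.0082] deg 35.37634334018055 rig pos [-0.0691 -0.1877  0.1109]
```

View pics/fit1.png

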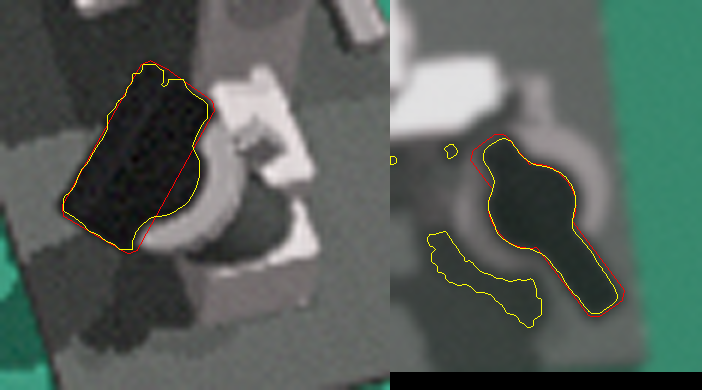

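The side and top silhouettes agree well: wing_mid is about (0.5955, -0.211, 0.111) and the bar is at +35° about the knob axis. The panel is now at about 15°. First the move over the near rail.

```bash
cat > mv.py <<'E'
from fit import *
def tool():
    ob=get_obs(); return ob["tool_pos"],R.from_euler('xyz',ob["orientation"],degrees=True),ob
def to(p,Rt,show=True):
    p0,R0,ob=tool()
    d=R0.inv().apply(np.array(p)-p0)*1000
    if Rt is None: w=np.zeros(3)
    else:
        best=None
        for k in (0,180):
            w=(R0.inv()*Rt*R.from_euler('x',k,degrees=True)).as_rotvec(degrees=True)
            if best is None or np.linalg.norm(w)<np.linalg.norm(best): best=w
            print("alt",k,w.round(1))
        w=best
    print("shift",d.round(1),"rot",w.round(1)); return d,w
def Rxy(x,y):
    x=np.array(x,float);x/=np.linalg.norm(x); y=np.array(y,float); y-=x*(x@y); y/=np.linalg.norm(y)
    return R.from_matrix(np.c_[x,y,np.cross(x,y)])
E
python3 - <<'E'
from mv import *
p0,R0,ob=tool(); print(R0.as_matrix().round(3))
p=o+Rr@[-.060,0,.190]; print(p)
to(p,Rxy([0,0,-1],Rr[:,1]))
E
```

```text
[[ 0.    -0.257 -0.966]
 [ 0.    -0.966  0.257]
 [-1.    -0.     0.   ]]
[ 0.5881329 -0.0231815  0.19     ]
alt 0 [160.1   0.    0. ]
alt 180 [-19.9  -0.    0. ]
shift [  36.6  546.3 -574.3] rot [-19.9  -0.    0. ]
```

Emit:
{"op": "carry_out", "data": {"series": [[[0,546,-574,-20,0,0],[0,546,-574,-20,0,0],[0,546,-574,-20,0,0],[0,546,-574,-20,0,0],[0,546,-574,-20,0,0],[0,546,-574,-20,0,0],[0,546,-574,-20,0,0],[0,546,-574,-20,0,0],[0,546,-574,-20,0,0],[0,546,-574,-20,0,0]]], "hand": 1}}

```text
clock: 1.9
tool_pos: [0.5013, 0.1179, 0.2271]
orientation: [-154.0, 89.9, 31.2]
force: [1.1, 0.5, 0.2]
opening: 0.0008
```

```bash
python3 - <<'E'
from mv import *
p0,R0,ob=tool(); print(p0,ob["joint_pos"].round(1),ob["clock"],ob["opening"],ob["force"])
to(o+Rr@[-.060,0,.190],Rxy([0,0,-1],Rr[:,1]))
E
```

```text
[0.50128187 0.11792729 0.22710697] [ 35.1   5.3 -19.2   0.  -65.4  60. ] 1.9 0.0008179275120110169 [1.14761115 0.53088048 0.21866882]
alt 0 [-1.799e+02 -0.000e+00 -1.000e-01]
alt 180 [ 0.1 -0.1  0. ]
shift [ 37.1 148.3 -73.8] rot [ 0.1 -0.1  0. ]
```

Emit:
{"op": "carry_out", "data": {"series": [[[0,148,-74,0,0,0],[0,148,-74,0,0,0],[0,148,-74,0,0,0],[37,148,-74,0,0,0],[55,148,-74,0,0,0],[55,148,-74,0,0,0]]]}}

```text
clock: 2.65
tool_pos: [0.5864, -0.0215, 0.1702]
orientation: [8.5, 89.8, -166.5]
force: [1.0, -0.7, 0.4]
opening: 0.0
```

```bash
python3 - <<'E'
from mv import *
p0,R0,ob=tool(); print(p0,ob["joint_pos"].round(1),ob["clock"],ob["force"],(Rr.T@(p0-o)).round(4))
s=snapshot("side"); crop(s,"sp1",240,130,160,190,3.1)
E
```

```text
[ 0.58640962 -0.02154761  0.17019221] [ 17.   14.9 -15.2  -0.  -60.1  78.1] 2.65 [ 1.03036328 -0.66853845  0.41989886] [-0.0616  0.0018  0.1702]
```

View pics/sp1.png

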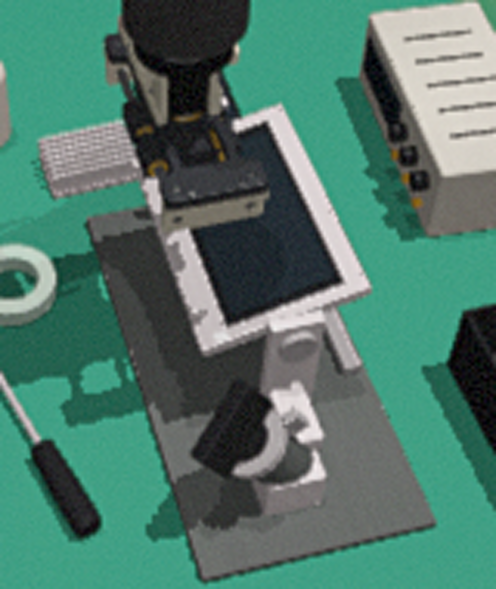

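Emit:
{"op": "carry_out", "data": {"series": [[[20,0,0,0,0,0],[40,0,0,0,0,0],[50,0,0,0,0,0],[58,0,0,0,0,0],[64,0,0,0,0,0],[70,0,0,0,0,0],[74,0,0,0,0,0],[74,0,0,0,0,0]]]}}

```text
clock: 3.7
tool_pos: [0.5868, -0.0212, 0.097]
orientation: [2.3, 89.9, -172.6]
force: [-0.4, -0.0, 1.5]
opening: 0.0002
```

```bash
python3 - <<'E'
from mv import *
p0,R0,ob=tool(); print(p0,ob["joint_pos"].round(1),ob["clock"],ob["force"],(Rr.T@(p0-o)).round(4))
E
```

```text
[ 0.58675067 -0.0212159   0.09702151] [ 17.   19.  -20.1  -0.  -50.9  78.1] 3.7 [-0.44976287 -0.00266965  1.52523784] [-0.0612  0.0021  0.097 ]
```

Emit:
{"op": "carry_out", "data": {"series": [[[3,0,0,0,0,0],[5,0,0,0,0,0],[7,0,0,0,0,0],[8,0,0,0,0,0],[9,0,0,0,0,0],[9,0,0,0,0,0]]]}}

```text
clock: 4.45
tool_pos: [0.5875, -0.0212, 0.0896]
orientation: [160.4, 90.0, -14.5]
force: [-3.7, -0.5, 12.3]
opening: 0.0006
```

```bash
python3 - <<'E'
from mv import *
p0,R0,ob=tool(); print(p0,ob["force"],(Rr.T@(p0-o)).round(4))
E
```

```text
[ 0.58751686 -0.02117703  0.08960526] [-3.72103748 -0.52651645 12.32280708] [-0.0604  0.0021  0.0896]
```

Emit:
{"op": "carry_out", "data": {"series": [[[1,0,0,0,0,0],[2,0,0,0,0,0],[3,0,0,0,0,0],[3,0,0,0,0,0]]]}}

```text
clock: 4.95
tool_pos: [0.5878, -0.0212, 0.089]
orientation: [164.6, 89.9, -10.2]
force: [-11.1, 1.6, 29.1]
opening: 0.0003
```

```bash
python3 - <<'E'
from mv import *
p0,R0,ob=tool(); print(p0,ob["force"],(Rr.T@(p0-o)).round(4))
E
```

```text
[ 0.58779729 -0.0211798   0.08895252] [-11.07031986   1.57153017  29.06137743] [-0.0602  0.002   0.089 ]
```

Force is 29 N with almost no further travel, and the tip is at 0.089 m, which matches the predicted 0.089 m at the stop. I'll retract and check.

Emit:
{"op": "carry_out", "data": {"series": [[[-20,0,0,0,0,0],[-70,0,0,0,0,0],[-130,0,0,0,0,0],[-160,0,0,0,0,0],[-160,0,0,0,0,0]]], "hand": -0.1}}

```text
clock: 5.58
tool_pos: [0.5883, -0.0209, 0.2481]
orientation: [-170.4, 89.7, 14.7]
force: [0.7, 0.9, -0.4]
opening: 0.0446
```

```bash
python3 - <<'E'
from mv import *
p0,R0,ob=tool(); print(p0,ob["joint_pos"].round(1),ob["opening"],ob["clock"],ob["force"])
s=snapshot("side"); crop(s,"sp2",240,130,160,190,3.1); w=snapshot("wrist"); cv2.imwrite("pics/w2.png",w["color"][:,:,::-1])
print({k:w[k] for k in("eye","attitude")})
t=snapshot("top")
# triangulate white block: far right corner
def tri(a,b):
    A=[];B=[]
    for c,uv in ((s,a),(t,b)):
        d=(back(c,[uv],0)[0]-c["eye"]); d/=np.linalg.norm(d); M=np.eye(3)-np.outer(d,d); A.append(M);B.append(M@c["eye"])
    return np.linalg.solve(sum(A),sum(B))
for a,b in [((40.0,8.),(15.8,10))]:
    P=tri((295+a[0],245+a[1]),(370+b[0],150+b[1])); print("white",P,(Rr.T@(P-o)).round(4))
# panel check: predicted corners at 0.70
def cor(q):
    return np.array([[x*np.cos(q)-6*np.sin(q), y, 125+x*np.sin(q)+6*np.cos(q)] for x,y in [(73,111),(73,-111),(-73,-111),(-73,111)]])/1000@Rr.T+o
for q in (.6,.64,.7): print(q,((proj(s,cor(q))-[240,130]+.5)*3.1).round(0).tolist())
c,a=np.array([.5955,-.211,.1109]),.6174
F=frame(a); 
for d in (90,-9): to(c+F[:,2]*d/1000,Rxy(-F[:,2],F[:,1]))
E
```

```text
[ 0.58831939 -0.0208845   0.2481079 ] [ 17.   11.6  -8.9   0.  -69.3  78.1] 0.044567462598351176 5.575 [ 0.70427165  0.94163614 -0.40650429]
{'eye': array([ 0.65912997, -0.01527902,  0.40325024]), 'attitude': array([ 1.64614418e+02,  7.41705107e-02, -8.48437699e+01])}
white [ 0.65082752 -0.19020372  0.13090831] [-0.0123 -0.1719  0.1309]
0.6 [[269.0, 88.0], [360.0, 273.0], [210.0, 365.0], [140.0, 177.0]]
0.64 [[268.0, 87.0], [358.0, 271.0], [211.0, 367.0], [141.0, 178.0]]
0.7 [[265.0, 85.0], [355.0, 269.0], [214.0, 369.0], [144.0, 181.0]]
alt 0 [138.9  14.1 -43.9]
alt 180 [-34.2  34.   10.9]
shift [ 59.6 189.9  59.4] rot [-34.2  34.   10.9]
alt 0 [138.9  14.1 -43.9]
alt 180 [-34.2  34.   10.9]
shift [140.6 190.    2.4] rot [-34.2  34.   10.9]
```

View pics/sp2.png

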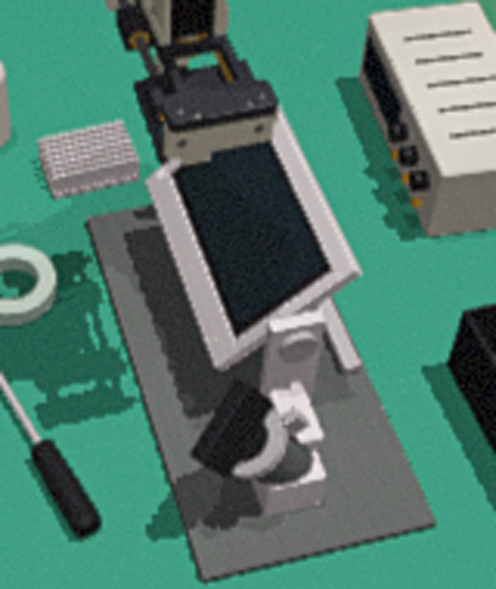

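View pics/w2.png

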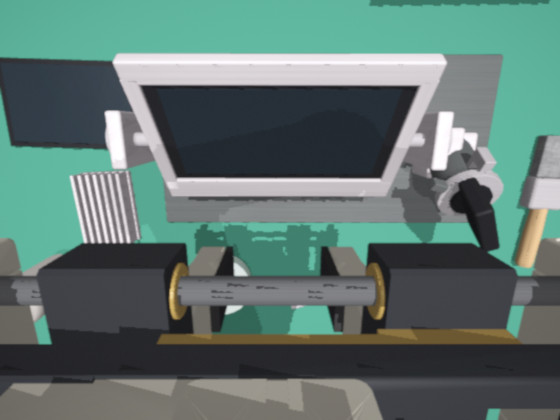

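The panel corners at (215,369), (360,272) and (148,180) match the prediction for about 0.7 rad, so the panel is at its stop. Next, the standoff on the knob axis.

Emit:
{"op": "carry_out", "data": {"series": [[[0,60,30,-10,10,3],[0,120,45,-20,20,6],[30,190,59,-30,30,10],[50,190,59,-34,34,11],[60,190,59,-34,34,11],[60,190,59,-34,34,11],[60,190,59,-34,34,11],[60,190,59,-34,34,11],[60,190,59,-34,34,11]]]}}

```text
clock: 6.85
tool_pos: [0.5458, -0.2153, 0.1856]
orientation: [144.5, 54.8, 4.8]
force: [0.4, 0.4, -0.4]
opening: 0.0481
```

```bash
python3 - <<'E'
from mv import *
p0,R0,ob=tool(); print(p0,ob["joint_pos"].round(1),ob["opening"],ob["clock"],ob["force"],ob["moment"])
w=snapshot("wrist"); cv2.imwrite("pics/w3.png",w["color"][:,:,::-1])
s=snapshot("side"); crop(s,"sp3",260,150,150,170,3.5)
c,a=np.array([.5955,-.211,.1109]),.6174
F=frame(a); 
for d in (90,-9): to(c+F[:,2]*d/1000,Rxy(-F[:,2],F[:,1]))
for c_ in (c,c+F[:,2]*.021,c+F[:,2]*.021+F[:,0]*.035): print(proj(w,c_))
E
```

```text
[ 0.54575735 -0.21525669  0.18556185] [ -8.7   0.6 -32.4 -19.4 -23.9 154.5] 0.04806749722590057 6.85 [ 0.37287491  0.40633397 -0.40369382] [-0.26522236  1.82229981  0.01957639]
alt 0 [ 1.799e+02 -3.000e-01  1.000e-01]
alt 180 [-0.1 -0.1 -0.2]
shift [-0.1 -0.9  1.7] rot [-0.1 -0.1 -0.2]
alt 0 [ 1.799e+02 -3.000e-01  1.000e-01]
alt 180 [-0.1 -0.1 -0.2]
shift [98.9 -1.3  1.8] rot [-0.1 -0.1 -0.2]
[[274.75861777 218.26183263]]
[[274.68192379 226.2245646 ]]
[[274.52914362 179.7017112 ]]
```

View pics/w3.png

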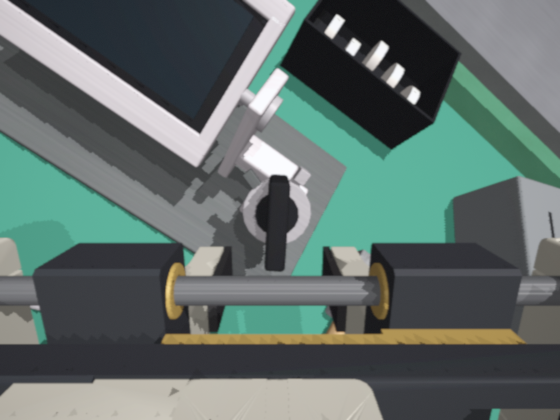

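View pics/sp3.png

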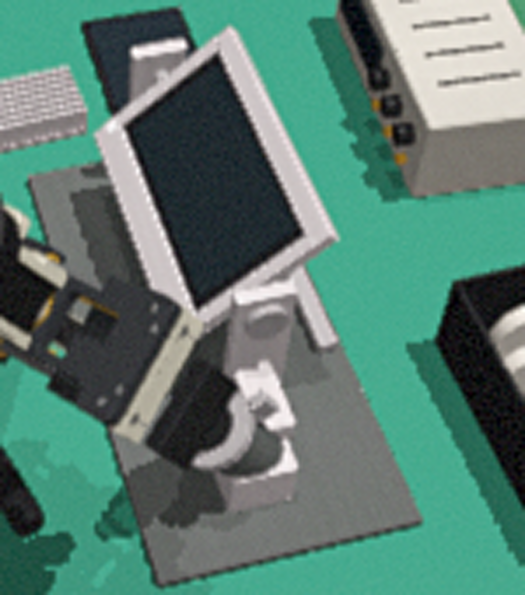

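The wrist view puts the bar vertical at (277,178)–(276,268), against a predicted far end of (275,180), so it agrees within 2 mm. Now a zoom on the pointer and lug.

```bash
python3 - <<'E'
from mv import *
w=snapshot("wrist"); crop(w,"w3z",225,135,110,110,6)
c,a=np.array([.5955,-.211,.1109]),.6174
F=frame(a)
for th in range(0,360,30):
    P=c+F@[.030*np.cos(np.radians(th)),.030*np.sin(np.radians(th)),-.024]; print(th,((proj(w,P)[0]-[225,135]+.5)*6).round())
E
```

```text
0 [301. 254.]
30 [197. 282.]
60 [122. 357.]
90 [ 98. 457.]
120 [128. 554.]
150 [203. 624.]
180 [302. 648.]
210 [402. 623.]
240 [476. 554.]
270 [506. 457.]
300 [481. 357.]
330 [406. 282.]
```

View pics/w3z.png

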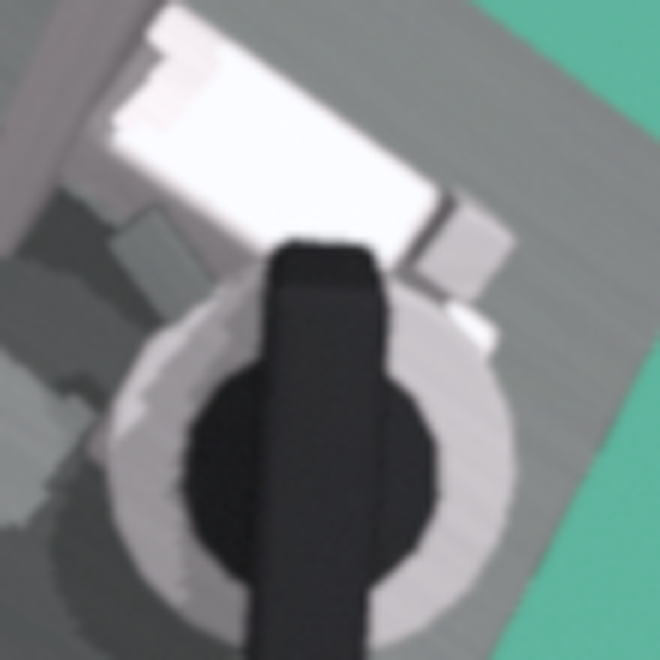

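```bash
python3 - <<'E'
from mv import *
p0,R0,ob=tool(); w=snapshot("wrist")
c,a=np.array([.5955,-.211,.1109]),.6174
F=frame(a)
for d in (69,90,99): 
  for y in (0,2): print(d,y,proj(w,p0+R0.apply([d/1000,y/1000,0])).round(1), proj(w,c+F[:,2]*(90-d)/1000).round(1))
E
```

```text
69 0 [[276.3 224. ]] [[274.6 226.3]]
69 2 [[279. 224.]] [[274.6 226.3]]
90 0 [[276.4 216.1]] [[274.7 218.3]]
90 2 [[278.8 216.1]] [[274.7 218.3]]
99 0 [[276.4 213.2]] [[274.7 215.3]]
99 2 [[278.8 213.2]] [[274.7 215.3]]
```

Emit:
{"op": "carry_out", "data": {"series": [[[25,0,1,0,0,0],[50,0.5,1.5,0,0,0],[75,0.5,1.5,0,0,0],[90,0.5,1.5,0,0,0],[98,0.5,1.5,0,0,0],[98,0.5,1.5,0,0,0],[98,0.5,1.5,0,0,0]]]}}

```text
clock: 7.92
tool_pos: [0.6011, -0.2124, 0.1057]
orientation: [144.5, 54.8, 4.7]
force: [0.4, 0.3, -1.1]
opening: 0.0482
```

```bash
python3 - <<'E'
from mv import *
p0,R0,ob=tool(); print(p0,ob["joint_pos"].round(1),ob["clock"],ob["force"],ob["moment"])
c=np.array([.5955,-.211,.1109]); print((frame(.6174).T@(p0-c)*1000).round(1))
print("moment about tool x",R0.inv().apply(ob["moment"]))
s=snapshot("side"); crop(s,"sp4",260,150,150,170,3.5)
w=snapshot("wrist"); crop(w,"w4",200,100,200,160,4)
E
```

```text
[ 0.60108986 -0.21236852  0.10566547] [ -8.9  11.9 -29.  -28.5 -16.5 164.2] 7.925 [ 0.38164722  0.31415437 -1.10319554] [-0.2349065   1.84008161  0.0128627 ]
[ 0.1 -2.4 -7.4]
moment about tool x [-0.05803829 -1.5432267  -1.02777903]
```

View pics/sp4.png

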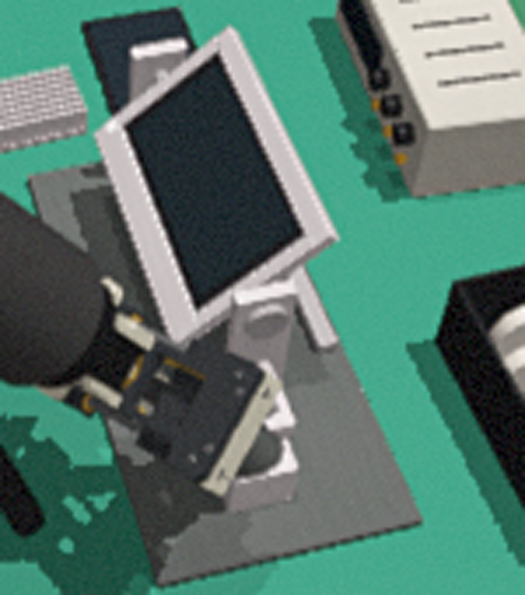

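View pics/w4.png

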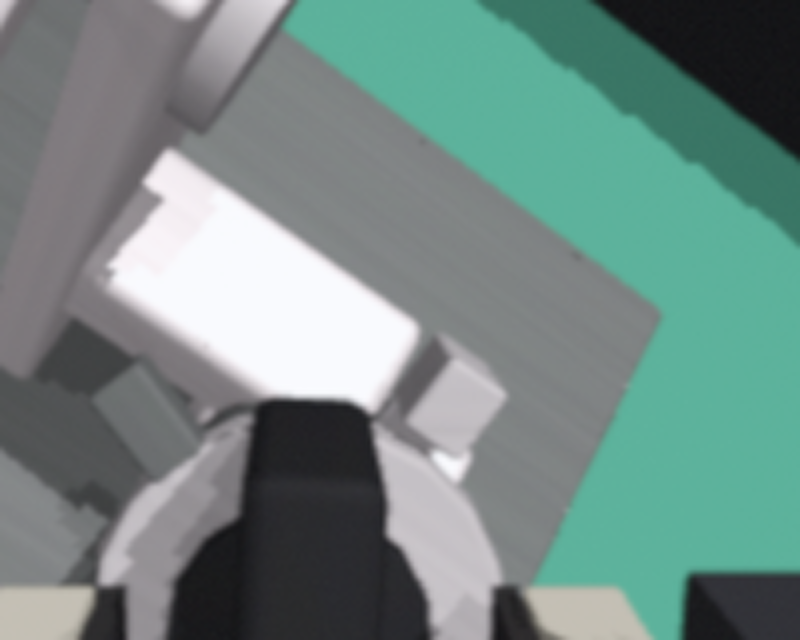

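The bar is centred between the pads: they are at crop x 125 and 497, and the bar spans 245–385. Closing the gripper.

Emit:
{"op": "carry_out", "data": {"series": [[[0,0,0,0,0,0],[0,0,0,0,0,0],[0,0,0,0,0,0],[0,0,0,0,0,0],[0,0,0,0,0,0]]], "hand": 1}}

```text
clock: 8.65
tool_pos: [0.6005, -0.2119, 0.1045]
orientation: [144.6, 54.9, 4.8]
force: [-3.3, 3.1, 2.8]
opening: 0.0161
```

```bash
cat > st.py <<'E'
from mv import *
p0,R0,ob=tool(); print("t",ob["clock"],"J",ob["joint_pos"].round(1),"open",ob["opening"],"F",ob["force"].round(1))
print("M tool",R0.inv().apply(ob["moment"]).round(3),"tau6",ob["tau"][5].round(3))
F=frame(0); y=F.T@R0.apply([0,1,0]); print("jaw angle in knob plane",np.degrees(np.arctan2(y[1],y[0]))%180-90)
E
python3 st.py
```

```text
t 8.65 J [ -8.8  12.  -29.  -28.6 -16.5 164.2] open 0.01614021580001229 F [-3.3  3.1  2.8]
M tool [ 0.151 -1.32  -2.264] tau6 0.121
jaw angle in knob plane 35.2137591122526
```

Gripped at 16.1 mm. Turning clockwise, which is positive about tool x.

Emit:
{"op": "carry_out", "data": {"series": [[[0,0,0,5,0,0],[0,0,0,10,0,0],[0,0,0,15,0,0],[0,0,0,20,0,0],[0,0,0,24,0,0],[0,0,0,28,0,0],[0,0,0,30,0,0],[0,0,0,30,0,0]]]}}

```text
clock: 9.65
tool_pos: [0.6006, -0.212, 0.1046]
orientation: [174.5, 54.9, 4.8]
force: [-4.8, 3.2, 2.4]
opening: 0.0158
```

```bash
python3 st.py
```

```text
t 9.65 J [ -8.9  12.  -29.  -28.6 -16.5 134.3] open 0.015815388926961885 F [-4.8  3.2  2.4]
M tool [ 0.092 -2.611 -1.409] tau6 -0.257
jaw angle in knob plane 5.264505100710011
```

Emit:
{"op": "carry_out", "data": {"series": [[[0,0,0,4,0,0],[0,0,0,8,0,0],[0,0,0,12,0,0],[0,0,0,16,0,0],[0,0,0,18,0,0],[0,0,0,18,0,0]]]}}

```text
clock: 10.4
tool_pos: [0.6006, -0.2121, 0.1046]
orientation: [-167.5, 54.9, 4.8]
force: [-5.1, 2.0, 2.3]
opening: 0.0161
```

```bash
python3 st.py; python3 - <<'E'
from mv import *
w=snapshot("wrist"); crop(w,"w5",200,100,200,160,4)
E
```

```text
t 10.4 J [ -8.9  12.  -29.  -28.6 -16.5 116.3] open 0.01607713440769262 F [-5.1  2.   2.3]
M tool [ 0.052 -3.135 -0.32 ] tau6 -0.175
jaw angle in knob plane -12.733015484273864
```

View pics/w5.png

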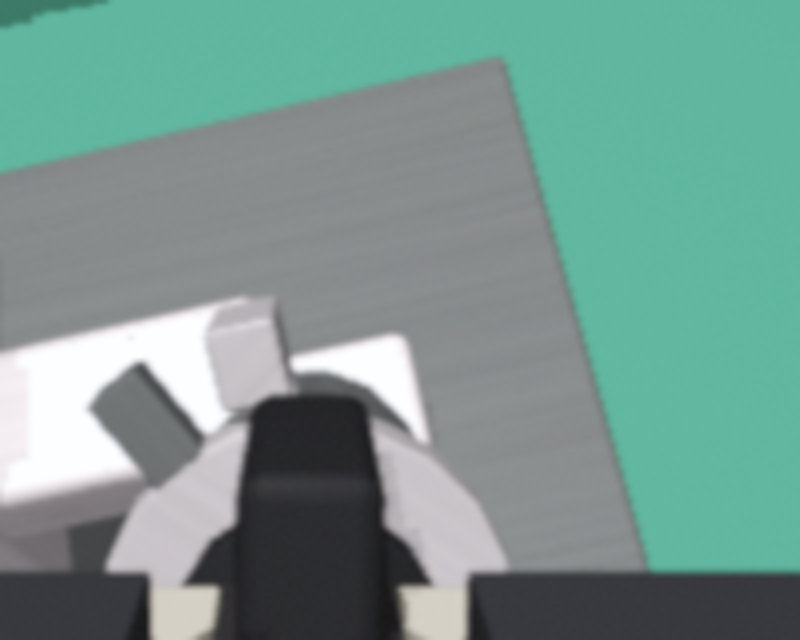

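The pointer has stayed with the handle, at (150,420) in the crop. The lug edge at (215,370) is about 9° away.

Emit:
{"op": "carry_out", "data": {"series": [[[0,0,0,3,0,0],[0,0,0,6,0,0],[0,0,0,7,0,0],[0,0,0,7,0,0]]]}}

```text
clock: 10.95
tool_pos: [0.6006, -0.2122, 0.1046]
orientation: [-160.5, 54.9, 4.8]
force: [-4.1, 2.6, 3.1]
opening: 0.0159
```

```bash
python3 st.py; python3 - <<'E'
from mv import *
w=snapshot("wrist"); crop(w,"w6",200,140,120,120,5)
E
```

```text
t 10.95 J [ -8.9  12.  -29.  -28.5 -16.5 109.3] open 0.01590654502467654 F [-4.1  2.6  3.1]
M tool [ 0.023 -3.078  0.129] tau6 -0.089
jaw angle in knob plane -19.713039998964177
```

View pics/w6.png

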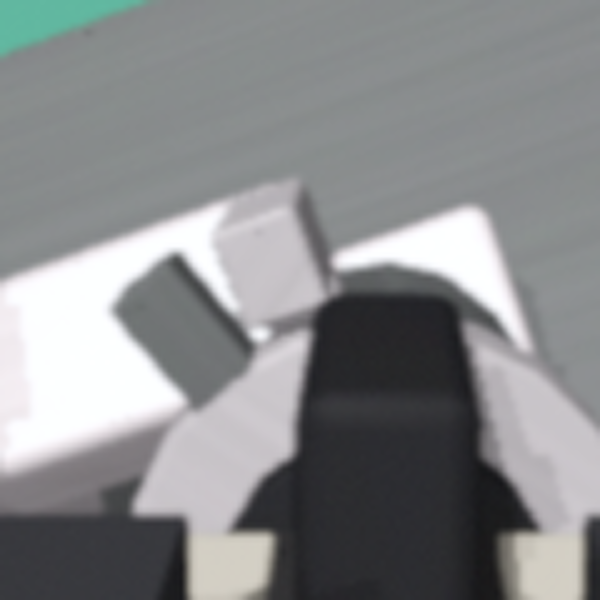

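Nearly in contact, with about 2° left. Small steps now.

Emit:
{"op": "carry_out", "data": {"series": [[[0,0,0,1.5,0,0],[0,0,0,3,0,0],[0,0,0,4,0,0],[0,0,0,4,0,0]]]}}

```text
clock: 11.5
tool_pos: [0.6006, -0.2122, 0.1046]
orientation: [-156.5, 54.9, 4.8]
force: [-4.9, 1.4, 2.8]
opening: 0.0162
```

```bash
python3 st.py; python3 - <<'E'
from mv import *
w=snapshot("wrist"); crop(w,"w7",200,140,120,120,5)
E
```

```text
t 11.5 J [ -8.9  12.  -29.  -28.5 -16.5 105.3] open 0.016215150948101147 F [-4.9  1.4  2.8]
M tool [-0.128 -3.06   0.379] tau6 -0.266
jaw angle in knob plane -23.693884453302744
```

View pics/w7.png

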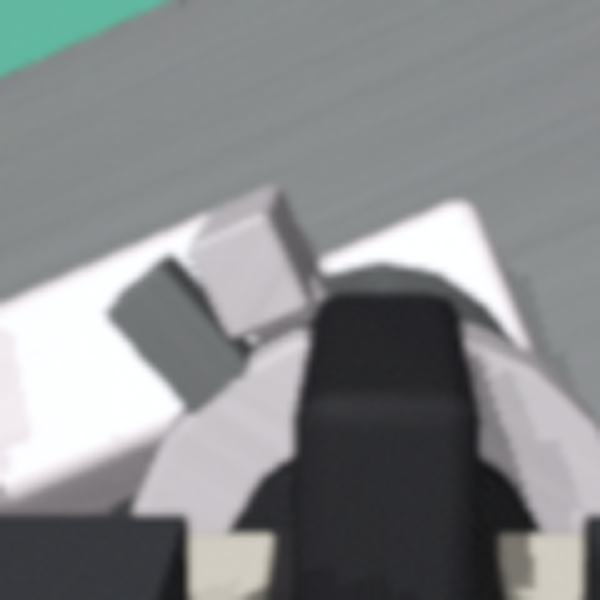

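The moment about tool x has jumped by about -0.15 N m and the pointer touches the lug, so the limiter is at its threshold. Next a slip of about 14°.

Emit:
{"op": "carry_out", "data": {"series": [[[0,0,0,3,0,0],[0,0,0,6,0,0],[0,0,0,9,0,0],[0,0,0,11,0,0],[0,0,0,13,0,0],[0,0,0,14,0,0],[0,0,0,14,0,0]]]}}

```text
clock: 12.42
tool_pos: [0.6006, -0.2123, 0.1045]
orientation: [-142.5, 54.9, 4.8]
force: [-4.2, 1.3, 1.2]
opening: 0.0159
```

```bash
python3 st.py; python3 - <<'E'
from mv import *
w=snapshot("wrist"); crop(w,"w8",200,140,120,120,5)
E
```

```text
t 12.425 J [ -8.9  12.  -29.  -28.5 -16.5  91.3] open 0.01592414150253263 F [-4.2  1.3  1.2]
M tool [-0.151 -2.893  1.279] tau6 -0.254
jaw angle in knob plane -37.69212753492813
```

View pics/w8.png

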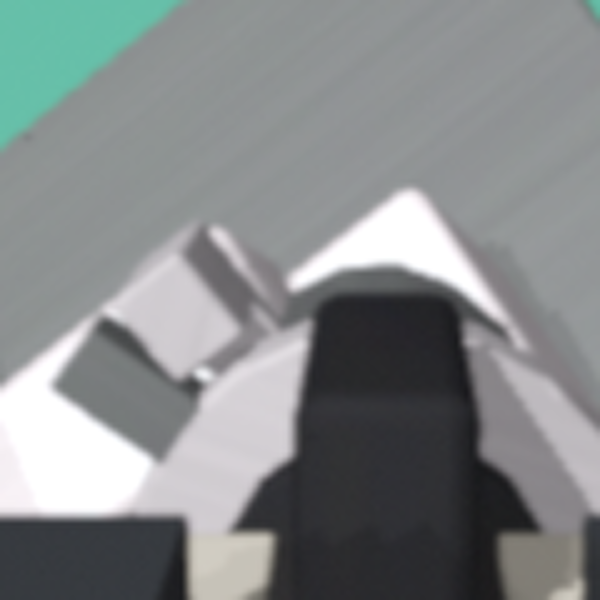

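The pointer now lags the bar by about 14° more than before, while the bar is still square in the jaws, so the limiter has slipped about 14°. Letting go and backing off along the axis.

Emit:
{"op": "carry_out", "data": {"series": [[[0,0,0,0,0,0],[0,0,0,0,0,0],[0,0,0,0,0,0],[0,0,0,0,0,0],[-10,0,0,0,0,0],[-40,0,0,0,0,0],[-80,0,0,0,0,0],[-110,0,0,0,0,0],[-110,0,0,0,0,0],[-110,0,0,0,0,0]]], "hand": -0.1}}

```text
clock: 13.72
tool_pos: [0.5378, -0.2175, 0.1951]
orientation: [-142.5, 54.8, 4.7]
force: [0.2, -0.4, 0.0]
opening: 0.0482
```

```bash
python3 st.py; python3 - <<'E'
from mv import *
w=snapshot("wrist"); crop(w,"w9",200,120,150,150,4)
s=snapshot("side"); cv2.imwrite("pics/s9.png",s["color"][:,:,::-1])
c=np.array([.5955,-.211,.1109])
for a in (-25,-30,-35,-40,-45):
    F=frame(np.radians(a)); print(a,((proj(w,[c+F@[x,0,.021] for x in(.035,-.035)])-[200,120]+.5)*4).round().tolist())
E
```

```text
t 13.725 J [ -9.2  -0.8 -32.4 -19.1 -25.2  81.3] open 0.0481626808927017 F [ 0.2 -0.4  0. ]
M tool [ 0.025 -1.572  1.142] tau6 -0.013
jaw angle in knob plane -37.76322984201566
-25 [[262.0, 237.0], [341.0, 571.0]]
-30 [[278.0, 235.0], [327.0, 574.0]]
-35 [[294.0, 233.0], [312.0, 575.0]]
-40 [[310.0, 233.0], [297.0, 575.0]]
-45 [[326.0, 234.0], [282.0, 574.0]]
```

View pics/w9.png

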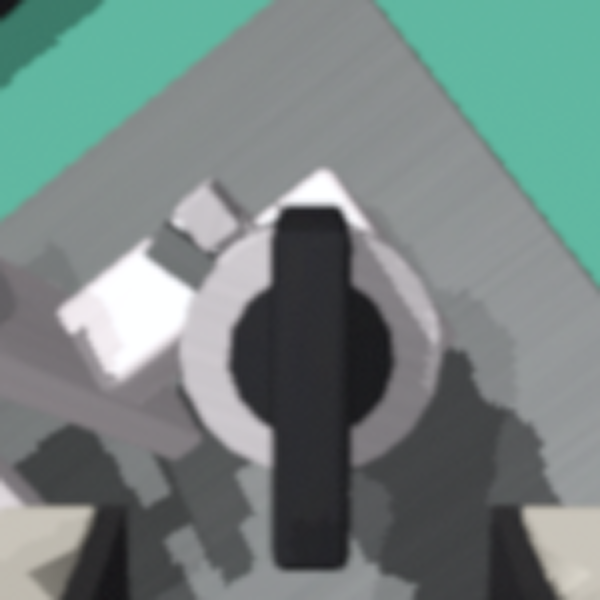

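View pics/s9.png

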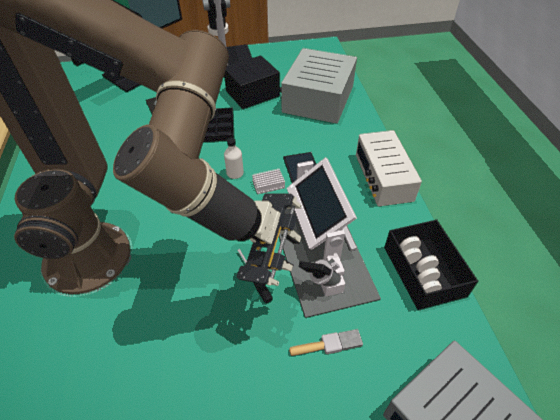

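```bash
python3 - <<'E'
from mv import *
s=snapshot("side")
def cor(q):
    return np.array([[x*np.cos(q)-6*np.sin(q), y, 125+x*np.sin(q)+6*np.cos(q)] for x,y in [(73,111),(73,-111),(-73,-111),(-73,111)]])/1000@Rr.T+o
I=s["color"].copy(); I=cv2.resize(I[145:265,275:370,::-1],None,fx=5,fy=5,interpolation=cv2.INTER_CUBIC)
for q,col in ((.6,(0,0,255)),(.7,(0,200,0))):
    cv2.polylines(I,[((proj(s,cor(q))-[275,145]+.5)*5).round().astype(np.int32)],True,col,1)
cv2.imwrite("pics/pan.png",I)
E
```

```text
(no output)
```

View pics/pan.png

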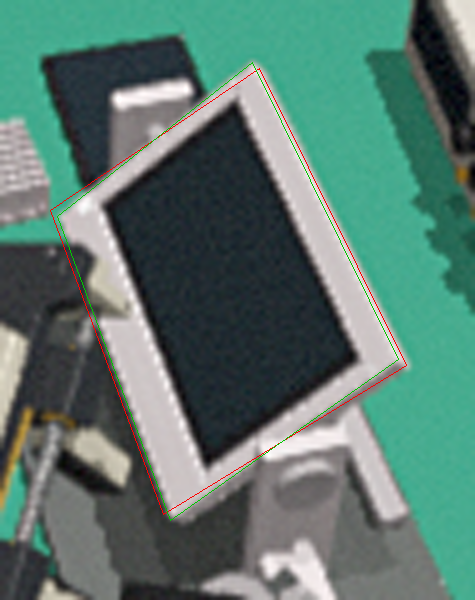

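The green 0.70 outline fits the near corner at (172,520), and the corner at (355.6,218) hasn't moved since the press. Handing in.

```bash
python3 -c "
from plant import *
print(close_job())"
```

```text
the job is handed in; nothing more can be done
None
```

I pressed the panel down to its stop, turned the wing handle clockwise until the lock was tight and the handle slipped, let go, and handed the job in at about 14 s. `close_job()` gives no verdict, so these are my own last checks.

- **Panel:** it was pressed against the stop with 29 N and no further travel, and the fingertip was at the height expected at the stop. In the last side picture the corner I compared had not moved since the press. The image overlay alone does not separate 0.60 from 0.70 rad well, so the stop rests mainly on the force and fingertip height.
- **Lock:** I turned the handle about 73° in all, from +35° to -38°. The pointer met the lug at about -22°, where the moment about the handle axis rose by about 0.15 N m.
- **Handle slip:** about 15° by the arm's angle. Measuring the pointer against the bar in the pictures gave nearer 20°. The two disagree a little, but both are inside 4 to 40°.
- **At the end:** the tool stood about 100 mm clear of the handle and the outside force read near zero. The brush, heatsink and flask looked unmoved in the last side picture; the arm hid the tape and most of the screwdriver, so I could not check those two.

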